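Clamp a lino block in the printing jig

ROBOT

A 7-joint arm with a two-finger parallel gripper is mounted at the origin on the work surface. World frame = base frame: x ahead of the robot, y to its left, z up, the work surface at z = 0. Lengths are in m, angles in rad, forces in N, time in s.
With the tool pointing down it reaches from about 0.375 to 0.925 m from the base axis. Payload 3.1 kg.
Tool frame: the origin (TCP) lies between the finger pads; the fingertips stand 19 mm ahead of it and the grasp point (between the pads) is the TCP; z points along the fingers, y is the direction in which the jaws open and shut (so a half turn about z gives the same grasp; the last joint's range is limited). The gripper opens to 85 mm and grips with 20 to 120 N. Pads are 22 mm wide; open, the fingers measure 114 mm over their backs; the gripper's body (76 mm by 85 mm) begins 54 mm behind the grasp point. The pads swing forward as they close: fully open they stand 13 mm farther back than shut.
Start: joints at [1.006, 0.383, 0.044, 1.598, -0.018, 1.161, -0.05], TCP at [0.293, -0.58, 0.25] pointing down, gripper open.
Joint ranges: [-2.61, 2.61], [-0.41, 2.15], [-1.48, 1.57], [0, 2.5], [-1.57, 4.71], [0.05, 1.97], [-2.85, 2.85]. Speed limits (rad/s): [2.79, 2.79, 3.14, 3.14, 3.14, 3.14, 3.14].

INTERFACE

Orientations are given as a unit quaternion [x, y, z, w].
In Python, from bench import move_ptp, movel, move_j, move_gripper, pause, inverse_kinematics, read_camera, camera_params, MotionError, sign_off, look_for, tip_of, read_time_s, read_qpos, read_joint_vel, read_effort, read_eef_pos, read_tcp_rot, read_ft_force, read_ft_torque, read_finger_gap gives the robot as it stands. Calls block until the motion is done:
- move_ptp(position, orientation): joint-space move of the TCP to a pose.
- movel(position, orientation=None, speed=0.15): straight line of the TCP; orientation=None keeps the orientation; speed is the mean speed in m/s.
- move_j(angles): joint-space move.
- move_gripper(opening, effort=None): finger opening in m; effort is the grip in N (None keeps the last); returns when the fingers have stopped.
- pause(seconds).
- inverse_kinematics(position, orientation): joint angles nearest the present ones, or None.
- read_camera(name): name is "side" or "top" or "wrist"; returns the picture (400x640x3 uint8, red, green, blue); there is no depth.
- camera_params(name): a dict with "K" (3x3 intrinsics, pixels), "camera_from_world" (4x4, takes a point from world to camera coordinates). Camera axes: x right, y down, z forward; pixel columns grow to the right and rows downward; lengths in m; the calibration is good to about 2 mm. A picture is of the moment at which its call begins: read the wrist's pose just before it. camera_params takes no time and is no camera call; for the wrist camera it gives the pose at the moment of the call.
A pose or a line that the arm cannot do raises MotionError and nothing moves.
- sign_off(): hands the job in, once; it reports no verdict.
Trained networks look in the newest picture that a camera, given by its name, has taken for a name from the list of things; names that differ only in an ending like _2 or _b are one class to them, and where a whole thing is asked for, a point or a joint stands for the part that bears it (a point fixed in the world has none). Each returns a list of dicts, best first, with "confidence" (0 to 1); they miss things now and then, are a little off and sometimes report something else, mostly with a low value. They report only what shows in the picture. A call takes as long as a camera call. They do not tell look-alikes from the thing itself.
- look_for(camera, name): "at" ([column, row] in pixels, amid what is visible of it).
- tip_of(camera, name): "at" ([column, row] in pixels: a listed point, or the origin of a listed thing).
Readings, each from a call of its own:
- read_time_s(): time.
- read_qpos(): joint angles.
- read_joint_vel(): joint speeds.
- read_effort(): joint torques, N m.
- read_eef_pos(): TCP position.
- read_tcp_rot(): TCP orientation.
- read_ft_force(): force on the tool from outside, world axes, zero at the start.
- read_ft_torque(): the same for the moment, N m.
- read_finger_gap(): finger opening in m.
Only numpy, scipy, OpenCV 4.12 (cv2) and the standard library are available. Lean on these libraries where they do the work, as an engineer would, in place of code of your own. Each camera call takes 0.05 s, during which the arm holds its last target.

TASK

Using only light pushes of the fingertips, slide the green lino block back along the jig's board until its back edge sits flat against the metal fence, then spin the loose orange wing nut clockwise with repeated fingertip strokes on its wings until it is fully tight and the clamp bar presses on the block. Do not pinch or lift the block or the nut, do not force them, and leave the other things where they are.

Things in the scene. Friction and masses are not known exactly. Their poses are not given: they have to be found in the camera images.
- jig: Jig fixed to the table: plywood board 240 mm (x) by 300 mm (y), 15 mm thick; origin at the centre of its underside, on the table; x points from the open front edge (nearer the robot) to the fence at the back, z up. An 8 mm steel stud stands on the nut's axis (85 mm along +x, y = 0), its top 82 mm above the table
- fence (a point): Middle of the lower edge of the fence's front face (which the block must meet), 15 mm above the table, 60 mm from the jig's origin along the jig's +x; axes as the jig's. The fence is an aluminium strip 130 mm along y, 18 mm high, 50 mm deep
- block_center (a point): Centre of the printing block: green lino on wood, 70 mm (x) by 100 mm (y) by 20 mm high, about 0.2 kg, loose on the board (top 35 mm above the table). Starts 25 to 50 mm short of the fence, a little turned, up to 15 mm to one side (it may stay so). Home, its +x face is flat on the fence and its centre 25 mm along the jig's +x from the jig's origin; its axes are then as the jig's
- block: The same printing block; this origin is the centre of its underside
- clamp_bar: Grey clamp bar 60 mm (jig's x) by 130 mm (y) by 12 mm, above the fence, reaching 15 mm forward of its face, over the back edge of a block that is home. Origin at the centre of its underside. It only moves straight down, driven by the wing nut, 1.27 mm per radian; at nut value 0 its underside is 41 mm above the table
- nut_center (a point): On the wing nut's vertical axis, half-way up its wings, 18 mm above the top of the bar. Orange plastic: hub 22 mm wide, 18 mm high; two opposite upright wings, each 6 mm thick, reaching 38 mm from the axis, 20 mm high (10 mm above to 10 mm below this point; 8 mm clear of the bar). x points along one wing
- wing_nut (a joint): Turn of the wing nut in rad; grows clockwise seen from above, which lowers the bar and the nut. At 0 the wings lie along the jig's x axis; starts loose at 0 to 1.5. The bar meets the block at about 5.0; from there it stiffens steeply (some 5 to 10 N at a wing by 5.5); let go, it springs back to about 5.2 and stays tight. Before that it turns easily (about 2 N at a wing) and stays where it is left
- ink_jar: Bystander: small ink jar, 38 mm wide, 48 mm tall, standing on the jig's board beside the block, on the -y side; origin at the centre of its underside
- gouge: Bystander: lino gouge with a dark wooden handle, about 100 mm long, 24 mm high, lying on the jig's board on the +y side of the block; origin under the front end of the handle
- brayer: Bystander: ink roller (brayer), black roller 90 mm wide, blue handle, 190 mm long, lying on a glass slab; origin under the roller
- pot: Bystander: terracotta pot, 72 mm wide, 85 mm tall; origin at the centre of its underside
- ink_tin: Bystander: ink tin, 72 mm wide, 50 mm tall; origin at the centre of its underside
- palette_knife: Bystander: palette knife lying on the table; origin on its underside
- solvent: Bystander: bottle 56 mm wide, 150 mm tall; origin at the centre of its underside
Mind the look-alikes: they are no part of the job. Of the things that look like the block, the largest one is meant.

How it is judged:
On the way, in this order (a step that is already met when the one before it is completed fails the run):
1. the block is home against the fence, square to it, while the nut is still loose (x of block_center in the frame of jig between 0.0225 and 0.0275 m and angle between the x axis of block_center and the x axis of jig, either way round below 0.06 rad and y of block_center in the frame of jig between -0.035 and 0.035 m and height (world z) of block_center below 0.028 m and value of joint wing_nut below 3 rad), for 0.2 s.
2. the nut is tight and the bar presses on the block (contact force between clamp_bar and block above 3 N and value of joint wing_nut above 5 rad), for 0.2 s.
At the end, for the whole second after the job is handed in: the block's back face is within 2.5 mm of the fence, within 0.06 rad of square, within 35 mm of the jig's middle line and flat on the board; the wing nut is past 5.0 rad, at rest, and the clamp bar presses on the block with more than 3 N (all of step 2 and x of block_center in the frame of jig between 0.0225 and 0.0275 m and angle between the x axis of block_center and the x axis of jig, either way round below 0.06 rad and y of block_center in the frame of jig between -0.035 and 0.035 m and height (world z) of block_center below 0.028 m and velocity of joint wing_nut below 0.1 rad/s and linear speed of block below 0.02 m/s); the robot touches nothing.
It fails at once if the wing nut is pinched or forced (more than 30 N from the fingers) (contact force between the fingers and wing_nut above 30 N).
It fails at once if the block is pinched or forced (more than 35 N from the fingers) (contact force between the fingers and block above 35 N).
It fails at once if the block is lifted more than 6 mm or tipped (height (world z) of block_center above 0.031 m or angle between block_center's own z axis and vertical above 0.15 rad).
It fails at once if any of the bystanders is moved by more than 20 mm (distance of any of ink_jar, gouge, brayer, pot, ink_tin, palette_knife, solvent from where it was at the start of the episode above 0.02 m).
It also fails if it takes over 64 s, if anything falls off the work surface, if the arm or the gripper's body presses on something with over 40 N, if the wrist force passes 120 N, or if a joint passes its speed limit or range.

## Working session

There is one attempt and no reset: what is moved stays moved. The work goes in short steps, each a Python script; the robot and the scene stay as the last script left them, time stands still between calls to the robot, and variables do not carry over. Pictures are saved under pics/ and viewed, and the job is handed in when it is done.

```bash
ls; mkdir -p pics; python3 - <<'E'
from bench import *
import cv2
print(read_time_s(),read_eef_pos(),read_tcp_rot(),read_finger_gap())
for c in("top","side"):
    im=read_camera(c); cv2.imwrite(f"pics/{c}0.png",im[:,:,::-1])
    p=camera_params(c); print(c,p["K"],p["camera_from_world"])
    for n in["jig","fence","block_center","clamp_bar","nut_center","ink_jar","gouge"]:
        print(n,[(d["at"],round(d["confidence"],2)) for d in tip_of(c,n)])
    print("lf block",[(d["at"],round(d["confidence"],2)) for d in look_for(c,"block")])
print(read_time_s())
E
```

```text
pics
0.0 [ 0.29212841 -0.57963891  0.2488636 ] [ 9.72867929e-01  2.31357304e-01 -3.87333301e-04 -1.28076868e-03] 0.08553895950934547
top [[471.8372348    0.         318.4243275 ]
 [  0.         471.8372348  197.42130013]
 [  0.           0.           1.        ]] [[-0.00497434 -0.99996174 -0.00719574 -0.03077371]
 [-0.99808873  0.00540801 -0.0615601   0.52021331]
 [ 0.06159665  0.00687577 -0.99807744  1.32102208]
 [ 0.          0.          0.          1.        ]]
jig [([339.7, 179.3], 0.91)]
fence [([340.7, 155.6], 0.94), ([297.4, 180.5], 0.27), ([445.8, 196.9], 0.26)]
block_center [([249.9, 188.3], 0.88), ([337.7, 179.4], 0.7), ([306.9, 257.3], 0.65), ([382.9, 186.6], 0.32)]
clamp_bar [([342.7, 148.1], 0.8)]
nut_center [([338.0, 145.1], 0.65)]
ink_jar [([383.8, 187.9], 0.5)]
gouge [([295.1, 182.8], 0.65)]
lf block [([335.2, 181.6], 0.74), ([308.0, 252.5], 0.64), ([251.1, 186.3], 0.6)]
side [[462.87902372   0.         320.69411933]
 [  0.         462.87902372 202.21862643]
 [  0.           0.           1.        ]] [[-0.74909547 -0.66239991  0.00907401  0.37534868]
 [-0.41791014  0.46189001 -0.78230987  0.29401547]
 [ 0.51401079 -0.5898169  -0.62282335  1.2349324 ]
 [ 0.          0.          0.          1.        ]]
jig [([320.8, 206.7], 0.78)]
fence [([306.1, 196.2], 0.81), ([411.8, 161.5], 0.29)]
block_center [([321.7, 203.8], 0.83), ([268.2, 243.7], 0.65), ([354.7, 249.8], 0.62)]
clamp_bar [([304.5, 185.5], 0.78)]
nut_center [([304.9, 176.9], 0.5), ([293.4, 223.4], 0.21)]
ink_jar [([353.8, 191.4], 0.7)]
gouge [([296.1, 221.2], 0.51)]
lf block [([350.3, 252.5], 0.98), ([274.1, 247.3], 0.81), ([320.4, 203.0], 0.7)]
0.9
```

```bash
python3 - <<'E'
import cv2
a=cv2.imread("pics/top0.png")[90:290,220:480]; cv2.imwrite("pics/topc.png",cv2.resize(a,None,fx=3,fy=3,interpolation=cv2.INTER_CUBIC))
a=cv2.imread("pics/side0.png")[130:290,220:440]; cv2.imwrite("pics/sidec.png",cv2.resize(a,None,fx=3.5,fy=3.5,interpolation=cv2.INTER_CUBIC))
E
```

```text
(no output)
```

View pics/top0.png

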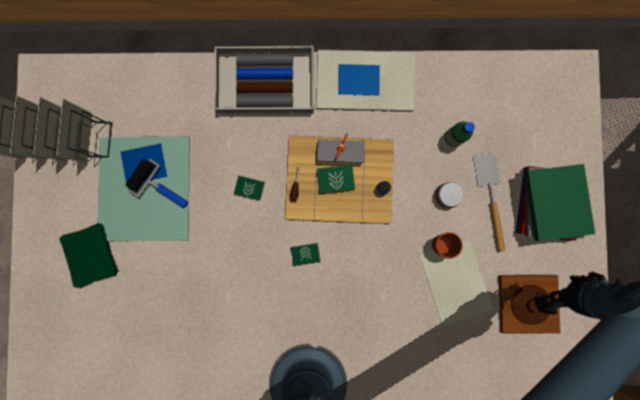

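View pics/topc.png

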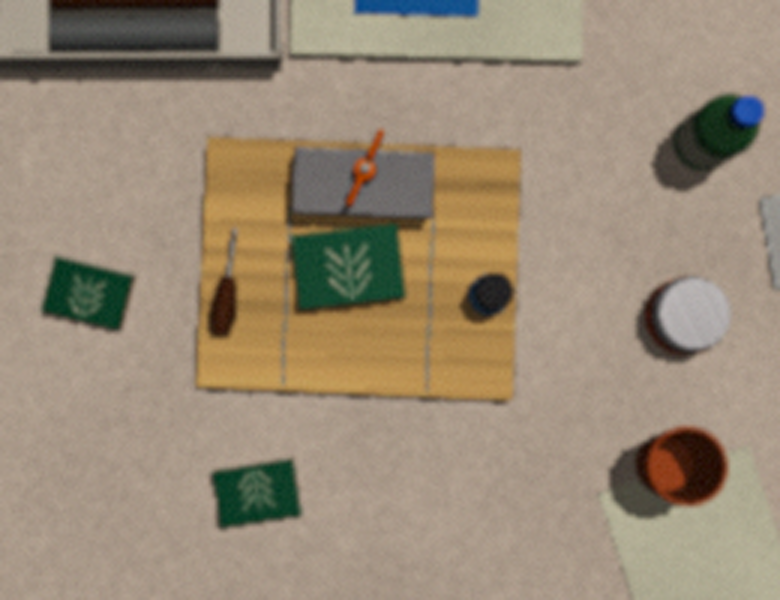

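View pics/sidec.png

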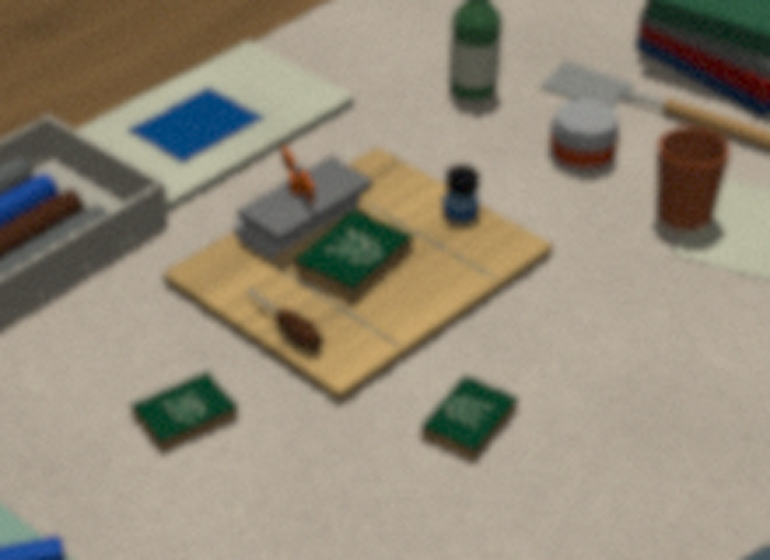

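Look-alikes for the block are three green blocks in the top view: (337,180) on the jig, (250,188), and (306,255). The latter two are smaller and off the jig, so I choose the one at (337,180). The wing nut at about (341,147) is the only one. Next I'll measure.

```bash
cat > h.py <<'E'
from bench import *
import numpy as np, cv2
from scipy.spatial.transform import Rotation as R
def back(P,px,z):
    K=P["K"];T=P["camera_from_world"];r=T[:3,:3].T@np.linalg.solve(K,[px[0],px[1],1.]);c=-T[:3,:3].T@T[:3,3]
    return c+r*(z-c[2])/r[2]
def proj(P,p):
    T=P["camera_from_world"];q=P["K"]@(T[:3,:3]@np.asarray(p)+T[:3,3]);return q[:2]/q[2]
E
python3 - <<'E'
from h import *
P=camera_params("top")
f=lambda u,v:(u/3+220-1/3,v/3+90-1/3)
bo=[back(P,f(*c),.015) for c in[(208,138),(520,149),(513,400),(197,387)]]
bl=[back(P,f(*c),.035) for c in[(292,238),(398,225),(404,298),(296,310)]]
for n,q in(("board",bo),("block",bl)):
    q=np.array(q);print(n,q.round(4).tolist(),q.mean(0).round(4))
    print([round(float(np.linalg.norm(q[i]-q[(i+1)%4])),4) for i in range(4)], [np.degrees(np.arctan2(*(q[a]-q[b])[[1,0]])).round(2) for a,b in((0,3),(1,2))],[np.degrees(np.arctan2(-(q[a]-q[b])[0],(q[a]-q[b])[1])).round(2) for a,b in((0,1),(3,2))])
Pn=[back(P,f(*c),.09) for c in[(380,132),(350,205),(365,170)]];print(np.array(Pn).round(4))
for z in (.02,.25):
  print(camera_params("wrist")["camera_from_world"].round(3)) if z<.1 else 0
E
```

```text
board [[0.6975, 0.0498, 0.015], [0.685, -0.2471, 0.015], [0.4467, -0.237, 0.015], [0.4604, 0.0604, 0.015]] [ 0.5724 -0.0935  0.015 ]
[0.2972, 0.2386, 0.2978, 0.2373] [np.float64(-2.57), np.float64(-2.42)] [np.float64(-2.4), np.float64(-2.64)]
block [[0.5987, -0.03, 0.035], [0.6104, -0.1291, 0.035], [0.5419, -0.1341, 0.035], [0.5312, -0.0334, 0.035]] [ 0.5706 -0.0817  0.035 ]
[0.0998, 0.0686, 0.1012, 0.0676] [np.float64(2.89), np.float64(4.13)] [np.float64(6.7), np.float64(6.04)]
[[ 0.6874 -0.1101  0.09  ]
 [ 0.6214 -0.0827  0.09  ]
 [ 0.653  -0.0964  0.09  ]]
[[ 0.45  -0.893  0.    -0.65 ]
 [-0.859 -0.432  0.276 -0.035]
 [-0.246 -0.124 -0.961  0.379]
 [ 0.     0.     0.     1.   ]]
```

```bash
cat >> h.py <<'E'
def q(a): return (R.from_euler('z',a)*R.from_euler('x',np.pi)).as_quat()
J0=np.array([.572,-.0935]); PSI=np.radians(-2.5)
def jig(x,y): c,s=np.cos(PSI),np.sin(PSI); return J0+np.array([c*x-s*y,s*x+c*y])
E
python3 - <<'E'
from h import *
for nm,p,z,al in(("push",jig(-.065,.01),.037,[PSI,PSI+np.pi,PSI-np.pi]),("view",jig(-.04,.01),.25,[PSI,PSI+np.pi]),("nut",jig(.085,0),.085,np.radians(np.arange(-180,180,45)))):
  for a in al:
    j=inverse_kinematics([*p,z],q(a)); print(nm,round(np.degrees(a)),None if j is None else np.round(j,3))
E
```

```text
push -2 [ 0.259  0.445 -0.209  2.051  0.146  0.659 -1.66 ]
push 178 [ 0.538  0.496 -0.531  2.038  0.382  0.703  1.291]
push -182 [ 0.538  0.496 -0.531  2.038  0.382  0.703  1.291]
view -2 [ 0.338  0.191 -0.292  1.854  0.061  1.106 -1.59 ]
view 178 [ 0.613  0.227 -0.604  1.841  0.142  1.117  1.485]
nut -180 [ 0.494  0.655 -0.551  1.65   0.403  0.951  1.369]
nut -135 [ 0.898  1.025 -1.255  1.631  1.017  1.27   1.798]
nut -90 [-0.742  1.16   1.361  1.713 -1.182  1.322 -2.264]
nut -45 [ 0.118  0.585 -0.043  1.671  0.031  0.887 -2.294]
nut 0 [ 0.219  0.592 -0.177  1.666  0.126  0.895 -1.578]
nut 45 [ 0.335  0.61  -0.332  1.659  0.238  0.912 -0.873]
nut 90 [ 0.439  0.637 -0.473  1.653  0.343  0.935 -0.161]
nut 135 [ 0.538  0.673 -0.613  1.648  0.451  0.966  0.551]
```

```bash
python3 - <<'E'
from h import *
t=read_time_s()
move_ptp([*jig(-.03,.0),.30],q(PSI)); print(read_time_s()-t); pause(.2)
print(read_eef_pos(),read_qpos().round(3) if hasattr(read_qpos(),'round') else read_qpos(), read_ft_force())
P=camera_params("wrist"); im=read_camera("wrist"); cv2.imwrite("pics/w1.png",im[:,:,::-1]); np.save("w1.npy",np.vstack([P["camera_from_world"],np.c_[P["K"],[0,0,0]]]))
T=P["camera_from_world"]; print((-T[:3,:3].T@T[:3,3]).round(3), P["K"][0,0])
for n in["jig","fence","block_center","clamp_bar","nut_center"]:
    print(n,[(d["at"],round(d["confidence"],2)) for d in tip_of("wrist",n)])
E
```

```text
1.9833000000000003
[ 0.54191993 -0.09327194  0.29985369] [ 0.35   0.169 -0.283  1.771  0.05   1.209 -1.564] [0.28563783 0.03424475 0.15067262]
[ 0.613 -0.096  0.423] 284.34460313700083
jig []
fence [([317.1, 98.9], 0.78), ([607.7, 172.5], 0.37), ([232.0, 154.1], 0.32)]
block_center [([144.3, 163.9], 0.96), ([314.9, 140.8], 0.87), ([271.0, 277.9], 0.82)]
clamp_bar [([320.0, 87.1], 0.93)]
nut_center [([315.6, 71.9], 0.87)]
```

View pics/w1.png

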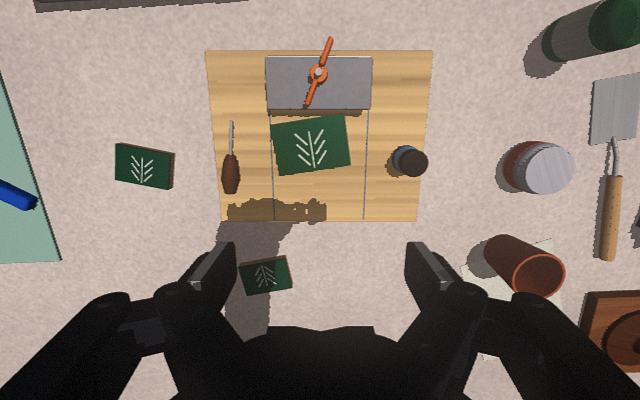

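The chosen block is the largest green one, at (312,145) on the board. The smaller ones sit at (145,165) and (266,274). The nut is at (318,73) with its wings turned slightly clockwise.

```bash
python3 - <<'E'
from h import *
A=np.load("w1.npy");P={"camera_from_world":A[:4],"K":A[4:,:3]}
bo=[back(P,c,.015) for c in[(206,51),(433,51),(416,221),(221,221)]]
bl=[back(P,c,.035) for c in[(271,126),(345,114),(350,164),(280,175)]]
for n,k in(("board",bo),("block",bl)):
    k=np.array(k);print(n,k.round(4).tolist(),k.mean(0).round(4))
    print([round(float(np.linalg.norm(k[i]-k[(i+1)%4])),4) for i in range(4)], [np.degrees(np.arctan2(*(k[a]-k[b])[[1,0]])).round(2) for a,b in((0,3),(1,2))],[np.degrees(np.arctan2(-(k[a]-k[b])[0],(k[a]-k[b])[1])).round(2) for a,b in((0,1),(3,2))])
n=np.array([back(P,c,.0805) for c in[(331,38),(308,106)]]);print(n.round(4),n.mean(0),np.linalg.norm(n[0]-n[1]))
for p in([*jig(.085,0),.082],[*jig(.06,0),.015],[*jig(.045,.065),.053],[*jig(.045,-.065),.053]): print(proj(P,p))
j=[back(P,c,z) for c,z in(((412,161),.063),((231,190),.03))];print(np.array(j).round(3))
E
```

```text
board [[0.6982, 0.049, 0.015], [0.6847, -0.2467, 0.015], [0.4482, -0.2357, 0.015], [0.462, 0.063, 0.015]] [ 0.5733 -0.0926  0.015 ]
[0.2961, 0.2368, 0.2991, 0.2367] [np.float64(-3.39), np.float64(-2.66)] [np.float64(-2.61), np.float64(-2.63)]
block [[0.6002, -0.0301, 0.035], [0.6111, -0.1286, 0.035], [0.5445, -0.1341, 0.035], [0.5336, -0.0365, 0.035]] [ 0.5723 -0.0823  0.035 ]
[0.0991, 0.0667, 0.0982, 0.067] [np.float64(5.42), np.float64(4.68)] [np.float64(6.27), np.float64(6.42)]
[[ 0.691  -0.1113  0.0805]
 [ 0.622  -0.0824  0.0805]] [ 0.65652207 -0.09688355  0.0805    ] 0.07480677515782985
[319.42051627  72.44919986]
[319.56104943  99.20011597]
[267.47128917 110.46161363]
[371.6317794 110.2374615]
[[ 0.55  -0.21   0.063]
 [ 0.514  0.036  0.03 ]]
```

```bash
sed -i 's/^J0=.*/J0=np.array([.5727,-.093]); PSI=np.radians(-2.6)/' h.py; python3 - <<'E'
from h import *
move_gripper(.055); 
move_ptp([*jig(-.075,.010),.12],q(PSI)); print(read_finger_gap(),read_time_s())
movel([*jig(-.075,.010),.040],speed=.1); pause(.1)
print(read_eef_pos(),read_ft_force(),read_time_s())
im=read_camera("wrist"); cv2.imwrite("pics/w2.png",im[:,:,::-1])
im=read_camera("side")[130:290,220:440]; cv2.imwrite("pics/s2.png",cv2.resize(im[:,:,::-1],None,fx=3.5,fy=3.5,interpolation=cv2.INTER_CUBIC))
E
```

```text
0.05497185029807006 4.5583
[ 0.49911977 -0.07971867  0.04084971] [ 0.15863911 -1.14572264 -0.20316246] 5.6083
```

View pics/w2.png

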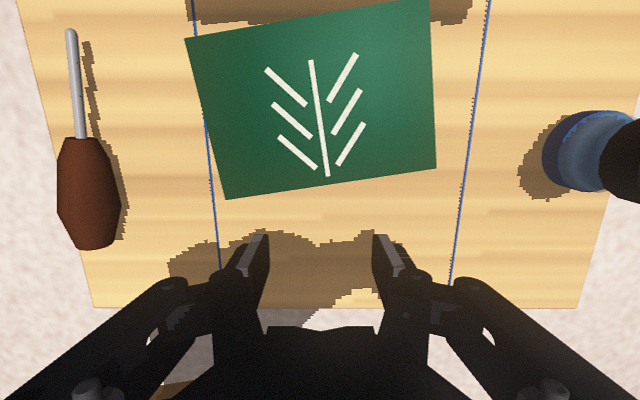

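View pics/s2.png

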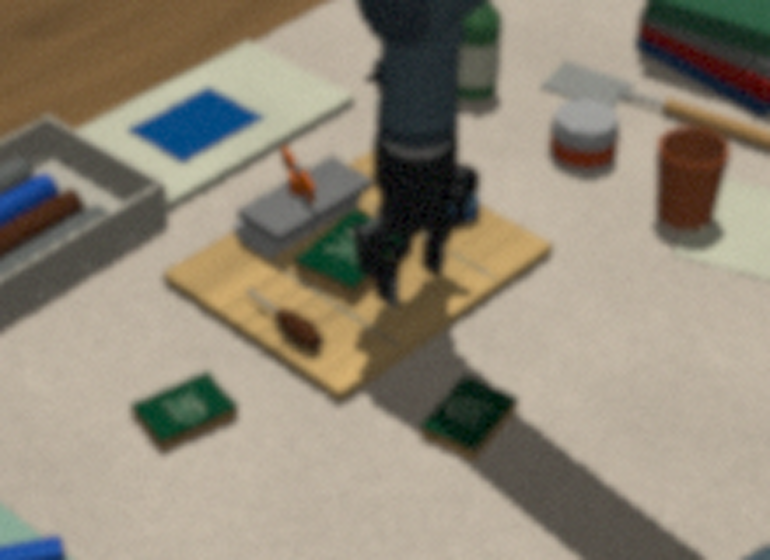

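```bash
python3 - <<'E'
from h import *
P=camera_params("wrist"); e=np.array(read_eef_pos()); r=R.from_quat(read_tcp_rot())
for zz in(.005,.01,.015,.019):
  for x in (.011,.005): print(zz,x,[proj(P,e+r.apply([x,y,zz])).round(0).tolist() for y in(.0275,-.0275)])
E
```

```text
0.005 0.011 [[377.0, 240.0], [266.0, 240.0]]
0.005 0.005 [[377.0, 251.0], [266.0, 251.0]]
0.01 0.011 [[375.0, 236.0], [267.0, 236.0]]
0.01 0.005 [[375.0, 247.0], [268.0, 247.0]]
0.015 0.011 [[374.0, 232.0], [269.0, 232.0]]
0.015 0.005 [[373.0, 242.0], [270.0, 242.0]]
0.019 0.011 [[372.0, 229.0], [270.0, 229.0]]
0.019 0.005 [[372.0, 239.0], [271.0, 239.0]]
```

```bash
cat >push.py <<'E'
from h import *
import sys
x0,x1,st,lim=map(float,sys.argv[1:5]); Z=.0355; Y=.010
f0=np.array(read_ft_force()); u=np.array([np.cos(PSI),np.sin(PSI)])
x=x0
while x<x1-1e-6:
    x=min(x+st,x1); movel([*jig(x,Y),Z],q(PSI),speed=.04)
    f=np.array(read_ft_force())-f0; fx=f[:2]@u; e=np.array(read_eef_pos())
    d=e[:2]-J0
    print(round(x,4),"jx",round(float(d@u),4),"z",round(e[2],4),"f",f.round(1),round(read_time_s(),2))
    if fx<-lim: print("stop");break
E
python3 - <<'E'
from h import *
movel([*jig(-.075,.010),.0355],speed=.05); print(read_eef_pos(),read_ft_force())
E
python3 push.py -.075 -.035 .008 6
python3 - <<'E'
from h import *
im=read_camera("wrist"); cv2.imwrite("pics/w3.png",im[:,:,::-1])
E
```

```text
[ 0.49788307 -0.07957435  0.03524214] [ 0.81679006 -0.21433029  0.18731439]
-0.067 jx -0.0663 z 0.0356 f [-1.   0.7 -0.6] 6.31
-0.059 jx -0.0585 z 0.0356 f [-0.  -0.1 -1.4] 6.66
-0.051 jx -0.0506 z 0.0355 f [-1.1  0.4 -0.8] 7.01
-0.043 jx -0.0423 z 0.0356 f [-1.2  0.2 -0.1] 7.36
-0.035 jx -0.0341 z 0.0356 f [-0.8 -0.  -0.1] 7.71
```

View pics/w3.png

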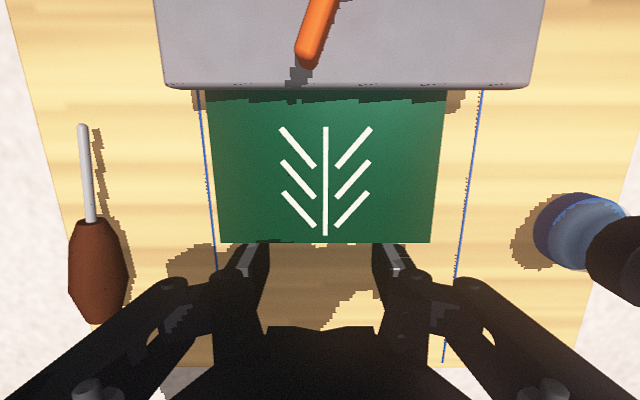

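The block has squared up on the fingers, with its front edge level at row 243. I'll keep pushing gently to the fence.

```bash
python3 push.py -.035 -.025 .005 5; python3 push.py -.025 -.008 .0015 5;python3 - <<'E'
from h import *
im=read_camera("wrist"); cv2.imwrite("pics/w4.png",im[:,:,::-1])
P=camera_params("wrist")
print([proj(P,[*jig(-.010,y),.035]).round(1) for y in(.06,-.04)])
E
```

```text
-0.03 jx -0.0296 z 0.0355 f [-0.4  0.5 -0.3] 8.03
-0.025 jx -0.0243 z 0.0355 f [-0.2  0.1 -0.4] 8.31
-0.0235 jx -0.0236 z 0.0354 f [-1.8  0.5  0.7] 8.56
-0.022 jx -0.0216 z 0.0355 f [-0.1 -0.4  0.1] 8.81
-0.0205 jx -0.021 z 0.0354 f [-2.9  0.8  1.5] 9.06
-0.019 jx -0.021 z 0.0353 f [-6.4  1.3  4.6] 9.31
stop
[array([216.6, 244.4]), array([426.5, 244.3])]
```

View pics/w4.png

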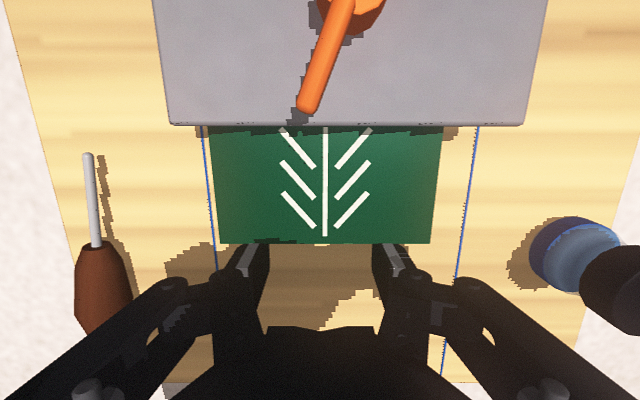

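```bash
cat > nut.py <<'E'
from h import *
N=jig(.085,0)
def base(z):
    # arm configuration for tool axis on the nut, alpha=90deg
    return np.array(inverse_kinematics([*N,z],q(np.pi/2)))
def at(j,adeg): k=j.copy(); k[6]+=np.radians(adeg-90); return k
def stat():
    e=np.array(read_eef_pos());f=np.array(read_ft_force());t=np.array(read_ft_torque())
    return e.round(4),f.round(1),t.round(3),round(read_time_s(),2)
E
python3 - <<'E'
from nut import *
movel([*jig(-.035,.010),.0355],q(PSI),speed=.08)
movel([*jig(-.035,.010),.14],q(PSI),speed=.15)
move_gripper(.052)
move_ptp([*N,.14],q(np.pi/2)); j=base(.14); print(j.round(3))
move_j(at(j,165)); pause(.2); print(stat(),N,read_tcp_rot(),read_finger_gap())
P=camera_params("top"); 
for c in("top","wrist"):
  im=read_camera(c); cv2.imwrite(f"pics/{c}5.png",im[:,:,::-1])
E
```

```text
[ 0.486  0.582 -0.539  1.623  0.335  1.03  -0.155]
(array([ 0.6576, -0.0969,  0.14  ]), array([-0.3, -0.2,  0.2]), array([ 0.031,  0.034, -0.039]), 13.5) [ 0.6576125  -0.09685585] [ 1.30690597e-01  9.91423203e-01 -2.47927787e-05 -2.57857277e-05] 0.05186534853853371
```

View pics/wrist5.png

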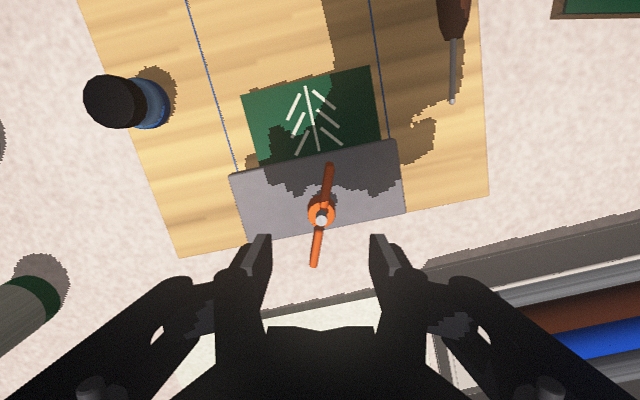

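```bash
python3 - <<'E'
from nut import *
P=camera_params("wrist"); print(back(P,(320.5,220.5),.082),back(P,(330,166),.0805),back(P,(313.5,264),.0805),N)
E
```

```text
[ 0.658245   -0.09601457  0.082     ] [ 0.62385945 -0.08039775  0.0805    ] [ 0.68976007 -0.10967613  0.0805    ] [ 0.6576125  -0.09685585]
```

```bash
python3 - <<'E'
from nut import *
movel([*N,.0785],q(np.radians(165)),speed=.1); print(stat())
np.save("j.npy",read_qpos()); j=np.array(read_qpos()); j7=j[6]; print(j.round(3))
f0=np.array(read_ft_force());t0=np.array(read_ft_torque())
a=165
for a in range(145,124,-20):
    j[6]=j7+np.radians(a-165); move_j(j)
    s=stat(); print(a,s[0],(s[1]-f0).round(1),(s[2]-t0).round(3),s[3])
im=read_camera("wrist"); cv2.imwrite("pics/w6.png",im[:,:,::-1])
im=read_camera("side")[130:290,220:440]; cv2.imwrite("pics/s6.png",cv2.resize(im[:,:,::-1],None,fx=3.5,fy=3.5,interpolation=cv2.INTER_CUBIC))
E
```

```text
(array([ 0.6579, -0.0967,  0.0785]), array([0.8, 0.4, 0.5]), array([ 0.031, -0.027,  0.026]), 14.37)
[ 0.464  0.655 -0.51   1.652  0.379  0.934  1.123]
145 [ 0.6587 -0.0968  0.0796] [-0.7 -0.8  0.1] [ 0.028  0.    -0.052] 14.79
125 [ 0.6581 -0.0968  0.0788] [-0.8 -0.7 -0.3] [-0.022  0.006 -0.044] 15.22
```

View pics/w6.png

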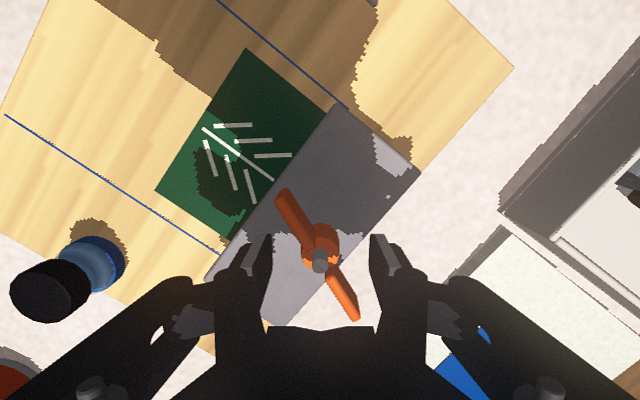

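View pics/s6.png

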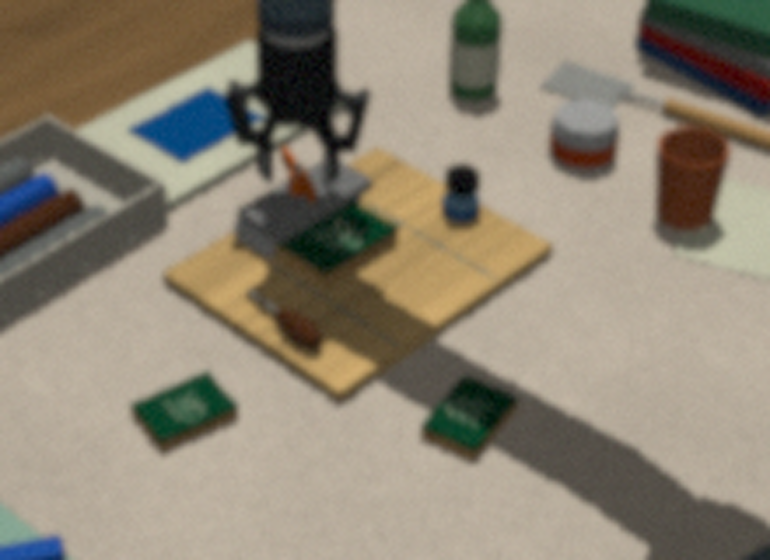

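```bash
cat > stroke.py <<'E'
from nut import *
import sys
aref,a0,a1,st,tl=map(float,sys.argv[1:6])
j=np.load("j.npy").astype(float); j7=j[6]
f0=np.array(read_ft_force());t0=np.array(read_ft_torque())
a=a0
while a>a1+1e-6:
    a=max(a-st,a1); j[6]=j7+np.radians(a-aref); move_j(j)
    s=stat(); f=s[1]-f0; t=s[2]-t0
    print(round(a,1),s[0],f.round(1),t.round(3),s[3])
    if abs(t[2])>tl or np.linalg.norm(f)>15: print("stop");break
im=read_camera("wrist"); cv2.imwrite(f"pics/st{read_time_s():.1f}.png",im[:,:,::-1]); print(f"pics/st{read_time_s():.1f}.png", j[6])
E
python3 stroke.py 165 125 85 10 .3; ls -t pics|head -1
```

```text
115.0 [ 0.658  -0.0967  0.0786] [ 1.  -0.2  0.3] [ 0.025  0.012 -0.014] 15.61
105.0 [ 0.6579 -0.0967  0.0785] [ 0.2  0.2 -1.8] [-0.042  0.008 -0.012] 15.9
95.0 [ 0.6579 -0.0967  0.0785] [ 1.4  0.4 -0.7] [ 0.061 -0.027 -0.009] 16.19
85.0 [ 0.6579 -0.0968  0.0785] [ 0.3  0.5 -0.8] [-0.036 -0.056  0.014] 16.48
pics/st16.5.png -0.27293801012314045
st16.5.png
```

View pics/st16.5.png

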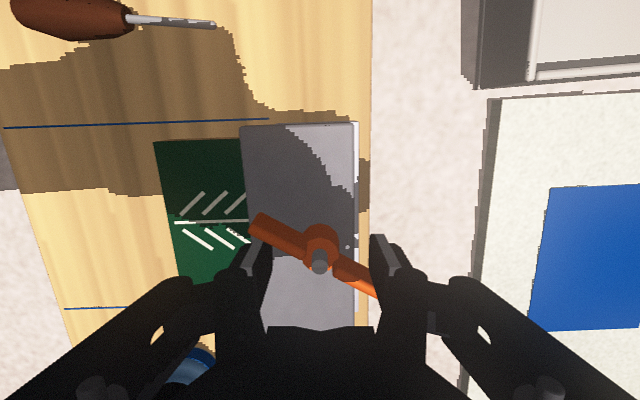

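Contact is made: the left finger is on the wing at (258,228) and the nut is turning. I'll continue the stroke.

```bash
python3 stroke.py 165 85 45 20 .3;  python3 stroke.py 165 45 -55 25 .3
```

```text
65.0 [ 0.6579 -0.0968  0.0786] [ 0.3  0.8 -0.9] [0.038 0.047 0.01 ] 16.96
45.0 [ 0.658  -0.0968  0.0786] [-0.   0.7 -0.5] [ 0.034  0.028 -0.023] 17.38
pics/st17.4.png -0.9710697109208721
20.0 [ 0.6578 -0.0968  0.0786] [-0.2  0.3  0.8] [-0.022  0.037  0.017] 17.93
-5.0 [ 0.6578 -0.0966  0.0786] [0.7 0.5 0.8] [0.031 0.105 0.013] 18.43
-30.0 [ 0.6579 -0.0965  0.0786] [-0.2  0.2 -0. ] [0.083 0.151 0.07 ] 18.93
-55.0 [ 0.6582 -0.0966  0.0788] [0.1 0.7 0.6] [0.152 0.041 0.045] 19.43
pics/st19.5.png -2.7163989629152017
```

View pics/st19.5.png

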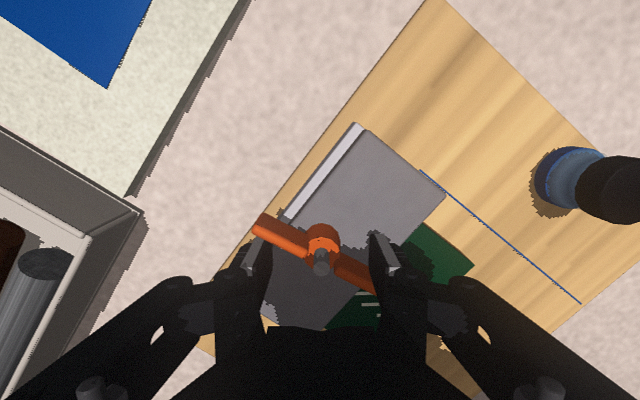

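```bash
python3 - <<'E'
from nut import *
j=np.array(read_qpos()); j[6]+=np.radians(10); move_j(j)
movel([*N,.12],q(np.radians(-45)),speed=.15)
j=np.array(read_qpos()); j[6]+=np.radians(185); move_j(j)
im=read_camera("wrist"); cv2.imwrite("pics/w8.png",im[:,:,::-1])
P=camera_params("wrist"); np.save("w8.npy",np.vstack([P["camera_from_world"],np.c_[P["K"],[0,0,0]]]))
print(stat(),read_tcp_rot())
E
```

```text
(array([ 0.6583, -0.0969,  0.1209]), array([ 0.9, -0.6, -0.3]), array([-0.019,  0.024,  0.039]), 22.97) [3.42427229e-01 9.39543747e-01 1.53002227e-04 1.05700586e-03]
```

View pics/w8.png

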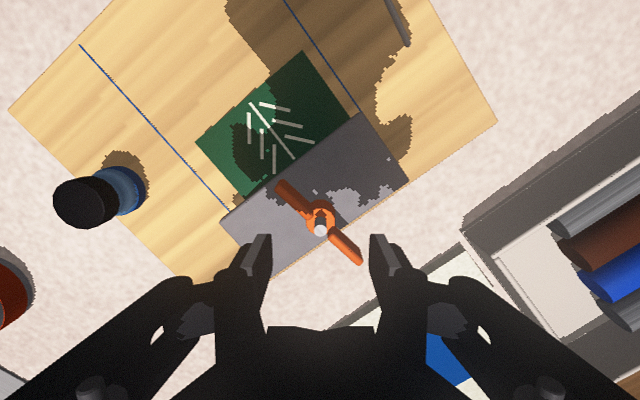

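```bash
python3 - <<'E'
from nut import *
A=np.load("w8.npy");P={"camera_from_world":A[:4],"K":A[4:,:3]}
a,b=[back(P,c,.077) for c in((280,183),(361,263))]; d=a-b; y=np.degrees(np.arctan2(d[1],d[0])); print(np.linalg.norm(d),(a+b)/2,y)
for k in(0,180,-180): print("value",np.radians(np.degrees(PSI)-(y+k)))
print(2*np.degrees(np.arctan2(.93954,.3424)))
E
```

```text
0.07449254888896913 [ 0.65791654 -0.0935819   0.077     ] -176.65883869160362
value 3.037899827366182
value -0.10369282622361106
value 6.179492480955974
139.95311447437822
```

```bash
python3 - <<'E'
from nut import *
movel([*N,.0745],q(np.radians(140)),speed=.1); print(stat())
np.save("j.npy",read_qpos())
E
python3 stroke.py 140 140 30 22 .3; python3 stroke.py 140 30 10 5 .35
```

```text
(array([ 0.6573, -0.0967,  0.0737]), array([ 0.5, -0.4,  0.2]), array([-0.004, -0.019,  0.047]), 23.58)
118.0 [ 0.658  -0.0966  0.0746] [-0.5  0.3 -0.1] [ 0.09   0.002 -0.025] 24.04
96.0 [ 0.6576 -0.0967  0.0741] [-0.   1.6  0.1] [ 0.102 -0.045 -0.048] 24.5
74.0 [ 0.6574 -0.0967  0.0738] [ 0.2  1.4 -0.4] [ 0.048 -0.114 -0.028] 24.96
52.0 [ 0.6573 -0.0966  0.0737] [-0.   0.9 -0.9] [ 0.156 -0.108 -0.001] 25.42
30.0 [ 0.6572 -0.0969  0.0738] [-0.   0.9 -1.4] [ 0.043 -0.122 -0.037] 25.88
pics/st25.9.png -1.2348473213119193
25.0 [ 0.6572 -0.0969  0.0738] [ 0.4 -0.1  0.8] [-0.059  0.018  0.017] 26.18
20.0 [ 0.6572 -0.0969  0.0737] [0.7 1.4 1.2] [-0.059  0.063  0.023] 26.43
15.0 [ 0.6572 -0.0968  0.0737] [-0.3  1.3 -0.1] [-0.025  0.012  0.019] 26.68
10.0 [ 0.6571 -0.0968  0.0737] [0.4 0.6 1.2] [-0.131  0.02   0.008] 26.93
pics/st27.0.png -1.5839131717107853
```

```bash
python3 stroke.py 140 10 -14 3 .3
```

```text
7.0 [ 0.6573 -0.0969  0.0737] [-0.1  0.5 -0.3] [-0.042 -0.033 -0.084] 27.23
4.0 [ 0.6572 -0.0968  0.0737] [ 0.6  0.4 -0.5] [-0.033 -0.046 -0.027] 27.48
1.0 [ 0.6573 -0.0968  0.0737] [ 0.1 -0.2 -0.2] [-0.033 -0.105  0.065] 27.73
-2.0 [ 0.6573 -0.0968  0.0737] [1.3 0.3 0.6] [-0.011 -0.037  0.042] 27.98
-5.0 [ 0.6573 -0.0968  0.0737] [1.4 0.  0.1] [-0.065 -0.067 -0.021] 28.23
-8.0 [ 0.6573 -0.0968  0.0737] [ 1.1 -1.2 -0.3] [-0.034 -0.114  0.021] 28.48
-11.0 [ 0.6573 -0.0967  0.0737] [ 1.5  0.3 -0.3] [-0.058 -0.096 -0.021] 28.73
-14.0 [ 0.6573 -0.0967  0.0737] [ 1.2  0.  -1.2] [-0.055 -0.118  0.076] 28.98
pics/st29.0.png -2.0027921921894247
```

View pics/st29.0.png

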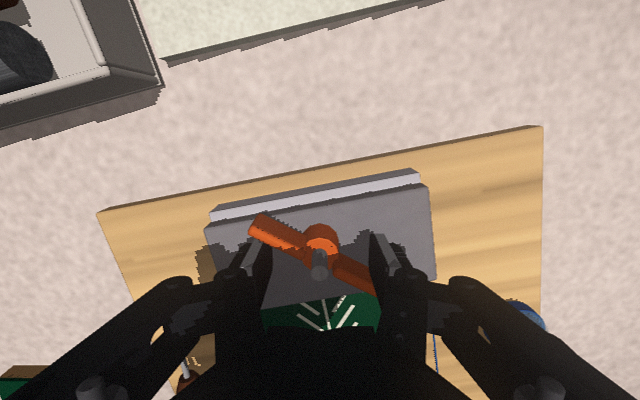

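```bash
python3 - <<'E'
from nut import *
P=camera_params("wrist"); np.save("w9.npy",np.vstack([P["camera_from_world"],np.c_[P["K"],[0,0,0]]])); 
for i in range(5): print(stat()[1:3])
print(read_effort())
im=read_camera("side")[130:290,220:440]; cv2.imwrite("pics/s9.png",cv2.resize(im[:,:,::-1],None,fx=3.5,fy=3.5,interpolation=cv2.INTER_CUBIC))
E
```

```text
(array([ 1.2, -0.5, -1.3]), array([-0.063, -0.134,  0.092]))
(array([ 1.2, -0.5, -1.3]), array([-0.063, -0.134,  0.092]))
(array([ 1.2, -0.5, -1.3]), array([-0.063, -0.134,  0.092]))
(array([ 1.2, -0.5, -1.3]), array([-0.063, -0.134,  0.092]))
(array([ 1.2, -0.5, -1.3]), array([-0.063, -0.134,  0.092]))
[ -0.16309932 -48.77448678  -7.58399248 -20.09656549  -0.16965127
   0.25183115  -0.06067051]
```

View pics/s9.png

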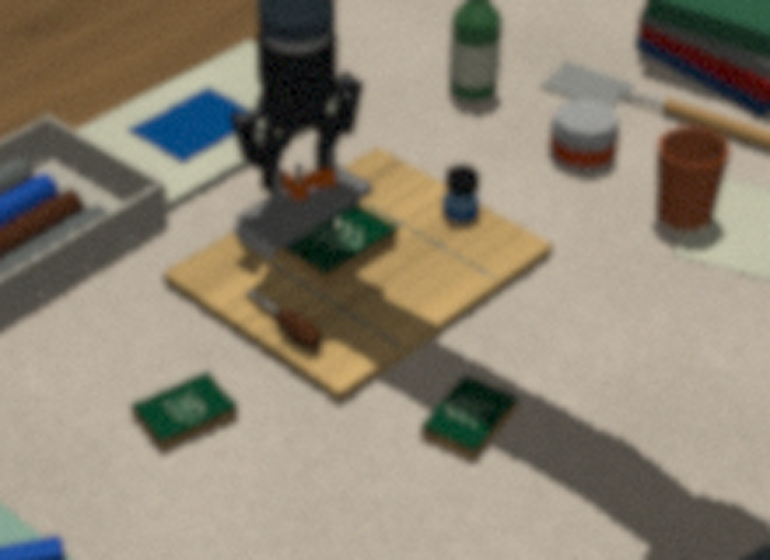

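```bash
cat > fine.py <<'E'
from nut import *
import sys
a0,a1,tl=map(float,sys.argv[1:4])
j=np.load("j.npy").astype(float); j7=j[6]; a=a0
while a>a1-1e-6:
    j[6]=j7+np.radians(a-140); move_j(j)
    T=[];F=[]
    for i in range(5): pause(.04); T.append(read_ft_torque()[2]); F.append(read_ft_force())
    err=j[6]-read_qpos()[6]
    print(a,"tz",np.mean(T).round(3),"F",np.mean(F,0).round(1),"j7err",round(float(err),4),read_effort()[6].round(3),round(read_time_s(),2))
    if np.mean(T)>tl: print("stop");break
    a-=3
E
python3 fine.py -14 -20 .3
```

```text
-14.0 tz 0.112 F [ 0.8 -0.8 -1.4] j7err -0.0002 -0.092 29.53
-17.0 tz 0.1 F [ 1.  -0.5 -2. ] j7err -0.0006 -0.077 29.99
-20.0 tz 0.088 F [ 1.3 -0.2 -2.2] j7err -0.0006 -0.094 30.45
```

```bash
python3 - <<'E'
from nut import *
im=read_camera("wrist"); P=camera_params("wrist"); np.save("w10.npy",np.vstack([P["camera_from_world"],np.c_[P["K"],[0,0,0]]]))
c=im[180:330,200:440]; cv2.imwrite("pics/w10.png",cv2.resize(c[:,:,::-1],None,fx=3.2,fy=3.2,interpolation=cv2.INTER_CUBIC))
# predicted wing corner outlines
for v in(5.1,5.3,5.5,5.7):
  zc=.071-.00127*v; y=PSI-v
  print(v,[proj(P,[*(N+R.from_euler('z',y).apply([sx*.038,sy*.003,0])[:2]),zc+.01]).round(0).tolist() for sx in(1,-1) for sy in(1,-1)])
print(proj(P,[*N,.082]))
E
```

```text
5.1 [[243.0, 265.0], [243.0, 253.0], [399.0, 276.0], [401.0, 265.0]]
5.3 [[244.0, 250.0], [246.0, 239.0], [394.0, 289.0], [398.0, 279.0]]
5.5 [[247.0, 236.0], [253.0, 225.0], [386.0, 300.0], [392.0, 291.0]]
5.7 [[254.0, 222.0], [262.0, 213.0], [376.0, 310.0], [384.0, 302.0]]
[322.01444906 273.32450384]
```

View pics/w10.png

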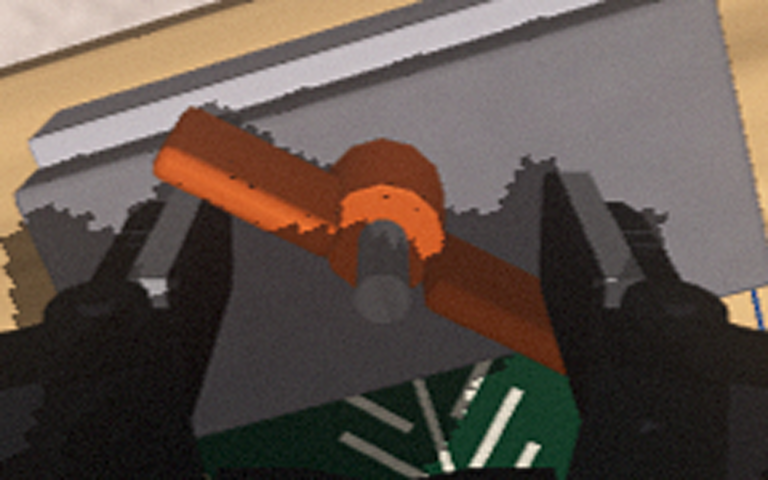

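```bash
python3 fine.py -22 -28 .25
```

```text
-22.0 tz 0.137 F [ 1.5  0.1 -2.7] j7err -0.0004 -0.099 30.96
-25.0 tz 0.104 F [ 1.4 -0.5 -2.5] j7err -0.0006 -0.118 31.42
-28.0 tz 0.133 F [ 1.4 -0.1 -3.3] j7err -0.0007 -0.134 31.88
```

```bash
python3 fine.py -30 -33 .22; python3 - <<'E'
from nut import *
im=read_camera("wrist"); P=camera_params("wrist")
c=im[180:330,200:440]; cv2.imwrite("pics/w11.png",cv2.resize(c[:,:,::-1],None,fx=3.2,fy=3.2,interpolation=cv2.INTER_CUBIC))
for v in(5.3,5.5,5.6,5.7,5.8):
  zc=.071-.00127*v; y=PSI-v
  print(v,[((proj(P,[*(N+R.from_euler('z',y).apply([sx*.038,sy*.003,0])[:2]),zc+.01])-[200,180])*3.2).round(0).tolist() for sx in(1,-1) for sy in(1,-1)])
E
```

```text
-30.0 tz 0.13 F [ 1.4 -0.1 -3.3] j7err -0.0004 -0.138 32.33
-33.0 tz 0.139 F [ 1.5  0.2 -3.5] j7err -0.0006 -0.157 32.79
5.3 [[139.0, 275.0], [138.0, 239.0], [638.0, 300.0], [643.0, 265.0]]
5.5 [[139.0, 228.0], [147.0, 193.0], [622.0, 341.0], [635.0, 308.0]]
5.6 [[143.0, 205.0], [155.0, 170.0], [611.0, 360.0], [627.0, 329.0]]
5.7 [[150.0, 182.0], [166.0, 148.0], [598.0, 379.0], [617.0, 349.0]]
5.8 [[160.0, 160.0], [179.0, 128.0], [583.0, 395.0], [606.0, 368.0]]
```

View pics/w11.png

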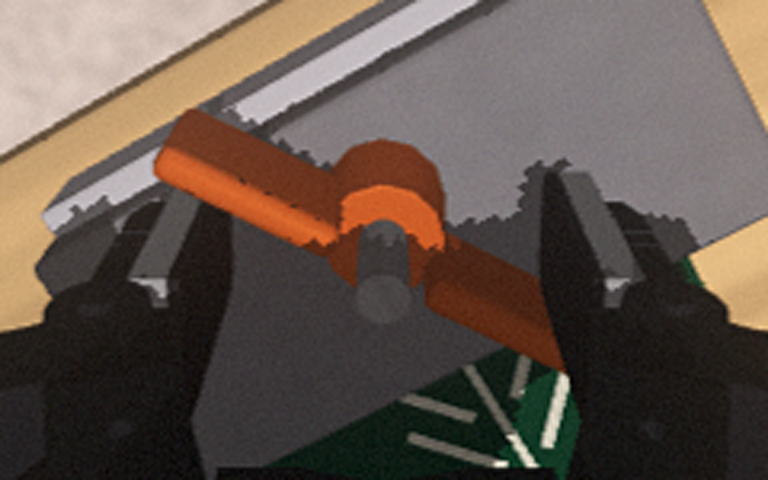

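Estimated nut angle is about 5.7, with torque rising gently. I'll release it and see where it springs back.

```bash
python3 - <<'E'
from nut import *
j=np.array(read_qpos()); j[6]+=np.radians(45); move_j(j); pause(.3); print(stat())
movel([*N,.13],q(np.radians(12)),speed=.15); pause(.2); print(stat())
im=read_camera("wrist"); P=camera_params("wrist")
cv2.imwrite("pics/w12.png",im[:,:,::-1])
for v in(5.0,5.2,5.4,5.6):
  zc=.071-.00127*v; y=PSI-v
  print(v,[proj(P,[*(N+R.from_euler('z',y).apply([sx*.038,sy*.003,0])[:2]),zc+.01]).round(0).tolist() for sx in(1,-1) for sy in(1,-1)])
for z in(.034,.0345,.035,.036): print(z,[proj(P,[*jig(.045,y),z]).round(1) for y in(.065,-.065)],[proj(P,[*jig(.045,y),z+.012]).round(1) for y in(.065,-.065)])
E
```

```text
(array([ 0.6572, -0.0967,  0.0737]), array([-0.7, -0.5,  0.8]), array([0.021, 0.07 , 0.003]), 33.92)
(array([ 0.6564, -0.0969,  0.1283]), array([-0.2, -0.3, -0.5]), array([-0.013, -0.055, -0.006]), 34.64)
5.0 [[269.0, 198.0], [273.0, 190.0], [366.0, 253.0], [371.0, 246.0]]
5.2 [[275.0, 188.0], [281.0, 182.0], [358.0, 260.0], [365.0, 254.0]]
5.4 [[283.0, 180.0], [290.0, 175.0], [350.0, 266.0], [357.0, 261.0]]
5.6 [[292.0, 173.0], [301.0, 169.0], [340.0, 270.0], [347.0, 266.0]]
0.034 [array([232.7, 229.7]), array([382.5, 265.1])] [array([228.2, 235.7]), array([385.6, 272.6])]
0.0345 [array([232.5, 229.9]), array([382.6, 265.4])] [array([228. , 235.9]), array([385.7, 272.9])]
0.035 [array([232.3, 230.1]), array([382.7, 265.7])] [array([227.8, 236.2]), array([385.9, 273.2])]
0.036 [array([232. , 230.6]), array([383. , 266.3])] [array([227.4, 236.7]), array([386.1, 273.9])]
```

View pics/w12.png

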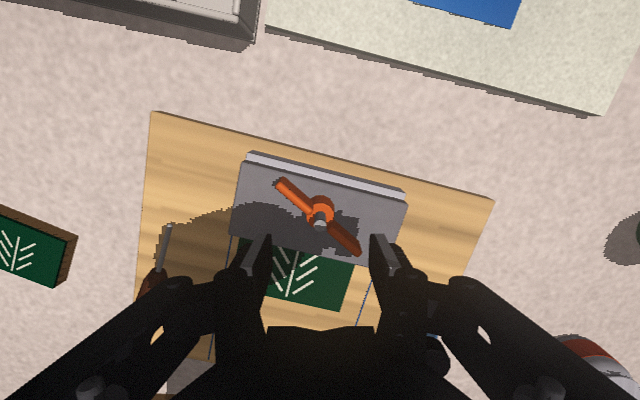

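The nut sprang back from about 5.7 to about 5.2, with its wing tip at (279,182) as predicted for 5.2. I'll retreat and check the block and bystanders.

```bash
python3 - <<'E'
from nut import *
movel([*N,.18],speed=.2)
move_ptp([*jig(-.03,0),.25],q(PSI)); pause(.3); print(stat())
im=read_camera("wrist"); P=camera_params("wrist")
c=im[0:260,200:460]; cv2.imwrite("pics/w13.png",cv2.resize(c[:,:,::-1],None,fx=2.3,fy=2.3,interpolation=cv2.INTER_CUBIC))
g=lambda p:((proj(P,p)-[200,0])*2.3).round(0).tolist()
print("front edge home",g([*jig(-.010,.06),.035]),g([*jig(-.010,-.04),.035]), "2.5mm off",g([*jig(-.0125,.06),.035]))
for v in(5.0,5.2,5.4):
  zc=.071-.00127*v; y=PSI-v
  print(v,[g([*(N+R.from_euler('z',y).apply([sx*.038,0,0])[:2]),zc+.01]) for sx in(1,-1)])
t=read_camera("top"); cv2.imwrite("pics/top13.png",t[:,:,::-1])
E
```

```text
(array([ 0.5431, -0.0915,  0.249 ]), array([ 0.7,  1.2, -0.2]), array([-0.035, -0.013, -0.044]), 35.99)
front edge home [162.0, 364.0] [355.0, 364.0] 2.5mm off [163.0, 369.0]
5.0 [[191.0, 124.0], [365.0, 180.0]]
5.2 [[197.0, 106.0], [357.0, 198.0]]
5.4 [[207.0, 89.0], [347.0, 214.0]]
```

View pics/w13.png

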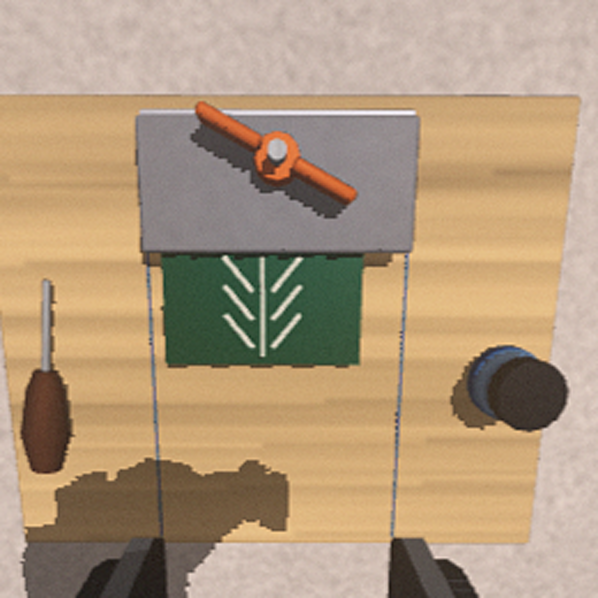

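View pics/top13.png

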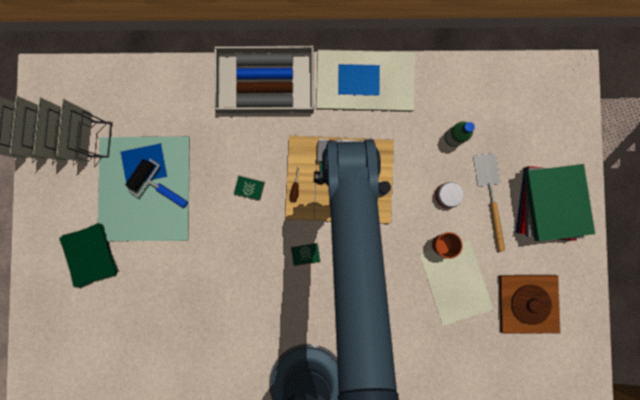

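Wing tips at (202,107) and (353,195) match 5.2 rad. The block's front edge is at row 365 against 364 predicted for home, and it is square. All bystanders are in place, so I'm handing in.

```bash
python3 -c "
from bench import *
print(read_ft_force(),read_time_s()); print(sign_off())"
```

```text
[ 0.47349517  0.21090764 -0.65806209] 36.0917
the job is handed in; nothing more can be done
None
```

I slid the green block to the fence, tightened the wing nut onto it, and handed the job in at about 36 s of the 64 s allowed.

- **Block:** I pushed it back with two spread fingertips, stopping at about 6 N once it met the fence. My last picture shows its front edge within about 1 mm of where it should be at home. It is square and flat.
- **Wing nut:** I turned it clockwise from about 0.35 rad in two fingertip strokes of about 2.7 rad each, with the fingers either side of the axis. When I let go it sprang back from about 5.7 to about 5.2 rad, as the description says a tight nut does, and the last view again matches 5.2 rad.
- **Surroundings:** the other things look unmoved, and the robot was clear of everything, with less than 1 N at the wrist.

**Checks that fell short:**
- **Clamp force:** I could not measure the bar's force on the block directly. I judged it from the spring-back and from bar height implied by the nut angle.
- **Turning resistance:** it rose more gently than described. I read about 0.14 N m at an estimated 5.7 rad, or roughly 4 to 5 N at a wing, where 5 to 10 N was expected by 5.5. My image-based angle may therefore be about 0.1 to 0.2 rad off.

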